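# Tare the basket on the kitchen scale

### The job

Set the blue basket squarely in the middle of the scale's steel pan, upright and gently, without ever pushing the pan down to its stop, and let go of it. Then, with the basket standing on the pan, turn the tare knob, which turns the white dial under the pointer, until the pointer's tip reads zero, on the middle of the red mark, and let go. Leave the jar, the bowl and the bucket where they stand.

Things in the scene. Friction and masses are not known exactly. Their poses are not given: they have to be found in the camera images.
- scale: Green platform scale, fixed to the table, 255 mm (x) by 370 mm (y), deck 45 mm above the table. Origin on the table under the middle of the deck, z up. The pan is in its +y half (centre at x 0, y +95 mm), the round dial in its -y half (centre x +35, y -95 mm; steel bezel 156 mm across, a flat closed window 6 mm above the deck), the tare knob at x -92, y -95 mm.
- pan_top (a point): Middle of the top face of the scale's square steel pan (160 mm along the scale's x, 150 mm along its y, 6 mm thick); axes as the scale's. Unloaded it is 85 mm above the table; it sinks with the load.
- pan (a joint): How far the pan has sunk, m: 0 empty, stop at 0.025. Spring of about 500 N/m with damping; the basket alone sinks it about 6 to 11 mm. Sinking swings the pointer clockwise seen from above, 127 rad per m, from the scale's +x when empty.
- knob_grip (a point): On the tare knob's upright turning axis, 28 mm above the knob's underside, 74 mm above the table: a good height to grip. The knob is a black disc 68 mm across and 10 mm high with a white grip bar on it, 66 mm long (along this point's x), 16 mm thick (along its y), standing from 10 to 40 mm above the knob's underside, which is 1 mm above the deck. The point turns with the knob.
- tare_knob (a joint): Angle of the tare knob, rad, growing clockwise seen from above; at 0 the grip bar lies along the scale's x. Range -2.4 to 2.4. It stays where it is left (friction about 0.05 N m). Turning it by an angle turns the white dial card with its red zero mark by the same angle in the same sense; the pointer does not move with it. With the basket on the pan the pointer stands about 0.3 to 1.9 rad clockwise of the mark (seen from above), so the knob must go clockwise by that much.
- dial_center (a point): Turning axis of the dial's pointer, 54 mm above the table; axes as the scale's.
- pointer_tip (a point): Tip of the dial's thin black pointer, 58 mm from the dial's centre, 54 mm above the table; this point's x points outward along the pointer. The wider short end is its tail.
- zero_mark (a point): Middle of the red zero mark, which must come under the pointer tip: printed on the white dial card, 58 mm from the dial's centre, 54 mm above the table; it turns with the card, and lies towards the scale's +x when joint tare_knob is 0. This point's x points outward. The red bar is 20 mm long radially and 12 mm wide.
- basket: Blue open plastic basket, 120 mm (x) by 100 mm (y), walls 45 mm high and 4 mm thick, 0.3 to 0.54 kg. Origin in the middle of its underside, z up. A fixed orange handle bar crosses it above the middle: 100 mm long along y, 14 mm wide (x) and 14 mm high, its middle 93 mm above the origin; uprights at both ends of the bar.
- jar: Bystander: closed jar with red lid, 80 mm across, 120 mm high. Origin in the middle of its underside.
- bowl: Bystander: white bowl, 130 mm across, 60 mm high. Origin in the middle of its underside.
- bucket: Bystander: yellow bucket, 150 mm across at the rim, 140 mm high, with utensil handles that reach to about 210 mm. Origin in the middle of its underside.

How it is judged:
On the way, in this order (a step that is already met when the one before it is completed fails the run):
1. the basket stands upright on the middle of the pan, let go and at rest (horizontal distance between basket and pan_top below 0.03 m and z of basket in the frame of pan_top between -0.006 and 0.006 m and angle between basket's own z axis and vertical below 0.1 rad and contact force between the fingers and basket below 0.1 N and linear speed of basket below 0.02 m/s), for 0.2 s.
2. the pointer tip rests on the zero mark with the basket on the pan (distance between pointer_tip and zero_mark below 0.006 m and horizontal distance between basket and pan_top below 0.03 m and contact force between the fingers and basket below 0.1 N and linear speed of basket below 0.02 m/s), for 0.2 s.
At the end, for the whole second after the job is handed in: The basket stands upright (within 0.1 rad) and at rest on the pan, its middle within 30 mm of the pan's middle, and the pointer tip is within 6 mm of the middle of the zero mark (within the width of the red bar) (distance between pointer_tip and zero_mark below 0.006 m and horizontal distance between basket and pan_top below 0.03 m and z of basket in the frame of pan_top between -0.006 and 0.006 m and angle between basket's own z axis and vertical below 0.1 rad and linear speed of basket below 0.02 m/s); the robot touches nothing.
It fails at once if the pan is pushed down to its stop (value of joint pan above 0.024 m).
It fails at once if the jar, the bowl or the bucket is moved by more than 30 mm (distance of any of jar, bowl, bucket from where it was at the start of the episode above 0.03 m).
It fails at once if the jar, the bowl or the bucket is tipped over (angle between any of jar, bowl, bucket's own z axis and vertical above 0.5 rad).
It also fails if it takes over 58 s, if anything falls off the work surface, if the arm or the gripper's body presses on something with over 40 N, if the wrist force passes 120 N, or if a joint passes its speed limit or range.

### The arm

A 6-joint arm with a two-finger parallel gripper is mounted at the origin on the work surface. World frame = base frame: x ahead of the robot, y to its left, z up, the work surface at z = 0. Lengths are in m, angles in rad, forces in N, time in s.
With the tool pointing down it reaches from about 0.35 to 0.975 m from the base axis. Payload 4.9 kg.
Tool frame: the origin (TCP) lies midway between the tips of the shut fingers; the grasp point (between the pads) lies 19 mm behind it (manip.pinch_z is the distance from the TCP to the grasp point, in m); z points along the fingers, y is the direction in which the jaws open and shut (so a half turn about z gives the same grasp; the last joint's range is limited). The gripper opens to 85 mm and grips with 20 to 120 N. Pads are 22 mm wide; open, the fingers measure 114 mm over their backs; the gripper's body (76 mm by 85 mm) begins 54 mm behind the grasp point. The pads swing forward as they close: fully open they stand 13 mm farther back than shut.
Start: joints at [1.077, 0.053, 1.613, -0, 1.476, -0.119], TCP at [0.229, 0.582, 0.231] pointing down, gripper open.
Joint ranges: [-3.01, 3.01], [-1.01, 2.22], [0.06, 2.58], [-1.02, 4.17], [0.09, 2.62], [-3.14, 3.14]. Speed limits (rad/s): [2.57, 2.57, 3.14, 3.14, 3.14, 3.14].

### API

Orientations are given as a unit quaternion [w, x, y, z].
In Python, from plant import manip gives the robot as it stands.
- The arm moves only by the tool drive_tool, never from a script. Its argument "commands" is text: rows parted by semicolons, each of 5 numbers parted by spaces: the finger opening in mm, from 0 to 85.4, then the shift along the tool's x, y, z in units of 30 mm (1.0 is 30 mm), then the turn about the tool's z in degrees. A call has exactly 8 rows; each row shifts and turns the commanded pose from where the row before left it, along the tool's axes as they then stand; what a row does not reach is not made up. A row lasts 1/8 s, in which the tool goes at most 62.5 mm and 10.7 degrees, less where a joint would pass 70% of its speed; a pose out of reach is approached as far as the arm can. A call is refused whole if a number of a shift passes 1 or a number of a turn 10.7, either way. A call with a gripper value outside its range is refused whole. The fingers move at their own pace and stop on an object; the grip force is fixed at half the most. Time passes only in rows, so rows that do not move let the fingers close, or fill a call up. It gives the time, the measured TCP pose, the force and the opening at its end, in the units of the state.
- manip.state(): the state, without advancing time (a new reading comes with each control period).
- manip.grab_frame(name): name is "side" or "top"; returns the picture (384x512x3 uint8, red, green, blue); there is no depth.
- manip.camera_params(name): a dict with "fx", "fy", "cx", "cy" (pixels), "distortion" ([k1, k2, p1, p2, k3] as OpenCV has them; the pictures are not rectified), "xyz" and "orientation" of the camera in the world. Camera axes: x right, y down, z forward; pixel columns grow to the right and rows downward; lengths in m; the calibration is good to about 2 mm. A picture is of the moment at which its call begins. camera_params takes no time and is no camera call.
- manip.job_done(): hands the job in, once; it reports no verdict.
The state is a dict: "time": time; "joint_pos": joint angles; "joint_vel": joint speeds; "joint_efforts": joint torques, N m; "tool_pos": TCP position; "tool_rot": TCP orientation; "contact_force": force on the tool from outside, world axes, zero at the start; "ft_torque": the same for the moment, N m; "gripper_width": opening from 0.0 (shut) to 1.0 (fully open).
Only numpy, scipy, OpenCV 4.12 (cv2) and the standard library are available. Lean on these libraries where they do the work, as an engineer would, in place of code of your own. Each camera call takes 0.05 s, during which the arm holds its last target. There are 200 camera calls.

## Working session

There is one attempt and no reset: what is moved stays moved. The work goes in short steps, Python scripts to look and compute and a tool call to move; the robot and the scene stay as the last step left them, time stands still between calls to the robot, and variables do not carry over. Pictures are saved under pics/ and viewed, about 8 in all and at most 12, crops included, and the job is handed in when it is done.

Besides the shell and the picture viewer there is one more tool, called as a command line: name --argument value ..., lists and objects as JSON in quotes. drive_tool: Moves the arm, as the interface text tells. Its arguments: {"type":"object","properties":{"commands":{"type":"string"}},"required":["commands"]}

```bash
mkdir -p pics; ls
python3 - <<'E'
from plant import manip
import cv2,json
for n in("top","side"):
    im=manip.grab_frame(n); cv2.imwrite(f"pics/{n}0.png",cv2.cvtColor(im,cv2.COLOR_RGB2BGR)); print(n,manip.camera_params(n))
s=manip.state(); print({k:s[k] for k in("time","tool_pos","tool_rot","contact_force","gripper_width")},manip.pinch_z)
E
```

```text
pics
top {'fx': 351.4358617666227, 'fy': 351.4358617666227, 'cx': 252.36472199659528, 'cy': 191.37533026716991, 'distortion': array([-0.01197486,  0.        ,  0.        ,  0.        ,  0.        ]), 'xyz': array([ 0.48746779, -0.01224818,  1.01936815]), 'orientation': array([-0.04006162,  0.71617895, -0.69642377,  0.02183358])}
side {'fx': 475.9503687940625, 'fy': 475.9503687940625, 'cx': 256.44130510771845, 'cy': 196.88438465571085, 'distortion': array([-0.03320498,  0.        ,  0.        ,  0.        ,  0.        ]), 'xyz': array([ 0.17056814, -0.69168298,  0.97454087]), 'orientation': array([-0.34727177,  0.89622092, -0.25959854,  0.09380281])}
{'time': 0.1, 'tool_pos': array([0.22854909, 0.58111079, 0.23019489]), 'tool_rot': array([-2.64117202e-04,  1.86315219e-01,  9.82489582e-01, -8.89144453e-04]), 'contact_force': array([ 0.73482425, -0.22698553, -0.30547976]), 'gripper_width': 1.0014388840745065} 0.0187
```

View pics/top0.png

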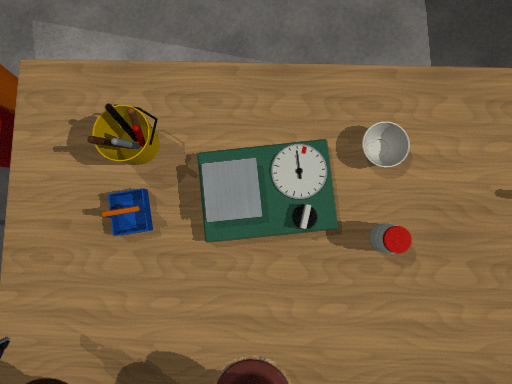

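View pics/side0.png

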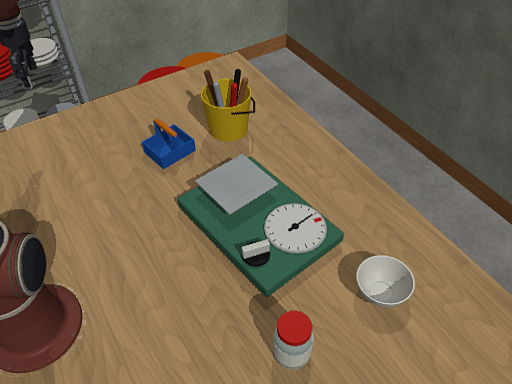

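The top view shows the basket at about (130,212) with its handle bar tilted slightly. The pan is at (232,190), the dial at (299,170), the knob at (305,216) and the bucket at (126,135), behind the basket. The side view agrees with this.

```bash
cat > h.py <<'E'
from plant import manip
import numpy as np, cv2
from scipy.spatial.transform import Rotation as R
def rot(q): return R.from_quat([q[1],q[2],q[3],q[0]])
def cam(n):
    p=manip.camera_params(n); K=np.array([[p['fx'],0,p['cx']],[0,p['fy'],p['cy']],[0,0,1]])
    return K,np.array(p['distortion']),np.array(p['xyz']),rot(p['orientation'])
def to_plane(n,uv,z):
    K,d,o,Rc=cam(n); uv=np.asarray(uv,float).reshape(-1,1,2)
    xy=cv2.undistortPoints(uv,K,d).reshape(-1,2)
    r=Rc.apply(np.c_[xy,np.ones(len(xy))]); return o+r*((z-o[2])/r[:,2])[:,None]
def project(n,P):
    K,d,o,Rc=cam(n); X=Rc.inv().apply(np.atleast_2d(P)-o)
    return cv2.projectPoints(X,np.zeros(3),np.zeros(3),K,d)[0].reshape(-1,2)
def hsv(im): return cv2.cvtColor(im,cv2.COLOR_RGB2HSV)
def blobs(m,amin=20):
    cs,_=cv2.findContours(m.astype(np.uint8),cv2.RETR_EXTERNAL,cv2.CHAIN_APPROX_NONE)
    return sorted([c for c in cs if cv2.contourArea(c)>=amin],key=cv2.contourArea,reverse=True)
def rect(n,c,z):
    P=to_plane(n,c.reshape(-1,2),z)[:,:2]; (cx,cy),(w,h),a=cv2.minAreaRect((P*1000).astype(np.float32))
    return np.round([cx,cy,w,h,a],1)
def shot(n,name=None):
    im=manip.grab_frame(n)
    if name: cv2.imwrite(f"pics/{name}.png",cv2.cvtColor(im,cv2.COLOR_RGB2BGR))
    return im
E
python3 - <<'E'
from h import *
for n in("top","side"):
    im=cv2.cvtColor(cv2.imread(f"pics/{n}0.png"),cv2.COLOR_BGR2RGB); H=hsv(im); h,s,v=[H[...,i].astype(int) for i in range(3)]
    g=(h>60)&(h<95)&(s>90)
    yy,xx=np.mgrid[:384,:512]
    near=(xx>90)&(xx<200)&(yy<260)
    print(n,"green deck",[rect(n,c,.045) for c in blobs(g,300)[:2]])
    o=(h>5)&(h<18)&(s>200)&(v>130)&near
    print(" orange z.1",[(rect(n,c,.1),cv2.minAreaRect(c)) for c in blobs(o,15)[:3]])
    b=(h>105)&(h<125)&(s>150)&near
    print(" blue z.045",[rect(n,c,.045) for c in blobs(b,50)[:3]])
    print(" yellow z.14",[rect(n,c,.14) for c in blobs((h>22)&(h<32)&(s>200),50)[:2]])
    x0,x1,y0,y1=(200,268,145,232) if n=="top" else (190,280,150,215)
    p=(s<40)&(v>100)&(xx>x0)&(xx<x1)&(yy>y0)&(yy<y1)
    print(" pan z.085",[rect(n,c,.085) for c in blobs(p,300)[:2]])
    r=((h<5)|(h>172))&(s>150)&(v>120)&((xx>290)&(xx<330))&((yy>140)&(yy<235))
    print(" red z.054",[(rect(n,c,.054),) for c in blobs(r,8)[:3]])
    x0,x1,y0,y1=(292,320,203,232) if n=="top" else (238,275,235,266)
    w=(s<50)&(v>120)&(xx>x0)&(xx<x1)&(yy>y0)&(yy<y1)
    print(" knobbar z.086",[rect(n,c,.086) for c in blobs(w,20)[:2]])
E
```

```text
top green deck [array([577.9, -23.8, 250.6, 364.6,   7.6])]
 orange z.1 [(array([506.2, 361. ,  12.2,  97.8,  10.7]), ((120.01249694824219, 211.0780029296875), (4.581725120544434, 36.81178665161133), 80.90972137451172))]
 blue z.045 [array([507.2, 356.2, 118.8, 113.4,  11. ])]
 yellow z.14 [array([696.8, 328.5, 156.2, 148.5,  68.3]), array([704.6, 384.3, 113.5,  69.2,  44.4])]
 pan z.085 [array([573.1,  70.2, 158.1, 148.3,   7.7])]
 red z.054 [(array([ 693.9, -124.8,   17. ,    8.3,    0.9]),)]
 knobbar z.086 [array([ 507.2, -129.9,   14.2,   64.1,   77.9])]
side green deck [array([571.5, -32.5, 260.8, 377.8,   7.6])]
 orange z.1 [(array([720.1, 633. ,  61.7,  98.4,  89.4]), ((188.50001525878906, 61.0), (10.435514450073242, 24.98199462890625), 71.56504821777344)), (array([504.6, 359. ,  13.1,  97.7,  10.8]), ((165.20733642578125, 126.86585998535156), (25.7686710357666, 3.904344320297241), 38.65980529785156))]
 blue z.045 [array([494.5, 363.6, 137.7, 184.1,  11.1])]
 yellow z.14 [array([669.3, 296.3, 284.1, 145.6,  58.5])]
 pan z.085 [array([572.5,  69.6, 160.2, 152.9,   7.7])]
 red z.054 [(array([ 691.6, -125. ,    9. ,   15.5,   74.9]),)]
 knobbar z.086 [array([ 512.2, -139. ,   39.1,   88.6,   85. ])]
```

drive_tool --commands "85 0 0 0 9.6;85 0 0 0 9.6;85 0 0 0 9.6;85 0 0 0 9.6;85 0 0 0 9.6;85 0 0 0 9.6;85 -0.9 0.76 0 0;85 -0.9 0.76 0 0"

```text
time: 1.1
tool_pos: [0.2839, 0.5366, 0.2306]
tool_rot: [0.0, 0.636, 0.772, -0.001]
contact_force: [0.9, -0.9, 0.3]
gripper_width: 0.995
```

drive_tool --commands "85 -0.9 0.76 0 0;85 -0.9 0.76 0 0;85 -0.9 0.76 0 0;85 -0.9 0.76 0 0;85 -0.9 0.76 0 0;85 -0.9 0.76 0 0;85 -0.9 0.76 0 0;85 -0.9 0.76 0 0"

```text
time: 2.1
tool_pos: [0.5044, 0.3587, 0.2306]
tool_rot: [-0.0, 0.637, 0.771, -0.0]
contact_force: [0.3, 0.3, 0.7]
gripper_width: 0.993
```

```bash
cat >> h.py <<'E'
def need(x,y,z,yaw_y):
    """shift in tool units (30 mm) and turn (deg) to bring TCP to x,y,z (m) with tool y at yaw (deg)"""
    s=manip.state(); Rt=rot(s['tool_rot']); M=Rt.as_matrix()
    a=np.degrees(np.arctan2(M[1,1],M[0,1])); t=(a-yaw_y+90)%180-90
    print("t",round(s['time'],2),"tcp",np.round(s['tool_pos'],4),"yaw_y",round(a,1),"tilt",np.round(M[:2,2],3),"w",round(s['gripper_width'],3),"F",np.round(s['contact_force'],1),"j",np.round(s['joint_pos'],2))
    print("units",np.round(Rt.inv().apply(np.array([x,y,z])-s['tool_pos'])/.03,2),"turn",round(t,1))
E
python3 - <<'E'
from h import *
need(.5055,.360,.074,10.8); shot("side","side1")
E
```

```text
t 2.1 tcp [0.5044 0.3587 0.2306] yaw_y 10.9 tilt [-0.001 -0.   ] w 0.993 F [0.3 0.3 0.7] j [0.5  0.04 1.63 0.   1.48 0.31]
units [0.04 0.05 5.22] turn 0.1
```

View pics/side1.png

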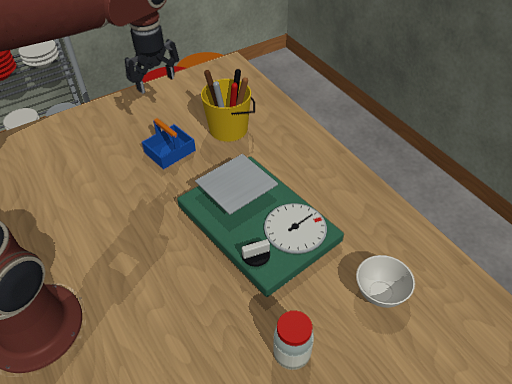

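The gripper hangs over the basket at about (150,70), with the handle bar at (165,127) and nothing in the way. I'll descend, then close.

drive_tool --commands "85 0 0 0.8 0;85 0.04 0.05 0.8 0;85 0 0 0.8 0;85 0 0 0.8 0;85 0 0 0.8 0;85 0 0 0.7 0;85 0 0 0.5 0;85 0 0 0 0"

```text
time: 3.15
tool_pos: [0.5041, 0.3607, 0.0736]
tool_rot: [-0.001, 0.637, 0.771, -0.001]
contact_force: [0.6, -0.1, 0.5]
gripper_width: 0.995
```

drive_tool --commands "0 0 0 0 0;0 0 0 0 0;0 0 0 0 0;0 0 0 0 0;0 0 0 0 0;0 0 0 0 0;0 0 0 -0.3 0;0 0 0 -0.5 0"

```text
time: 4.15
tool_pos: [0.5028, 0.3602, 0.0974]
tool_rot: [-0.001, 0.637, 0.771, -0.003]
contact_force: [1.1, -0.7, -5.6]
gripper_width: 0.149
```

Run:
```python
from h import *
need(.573,.070,.231,7.6); im=shot("side","side2")[60:220,100:320]
cv2.imwrite("pics/side2c.png",cv2.cvtColor(cv2.resize(im,None,fx=3,fy=3),cv2.COLOR_RGB2BGR))
```

```text
t 4.15 tcp [0.5028 0.3602 0.0974] yaw_y 10.9 tilt [-0.006 -0.003] w 0.149 F [ 1.1 -0.7 -5.6] j [0.5  0.16 1.73 0.   1.26 0.31]
units [-9.95  0.44 -4.44] turn 3.3
```

View pics/side2c.png

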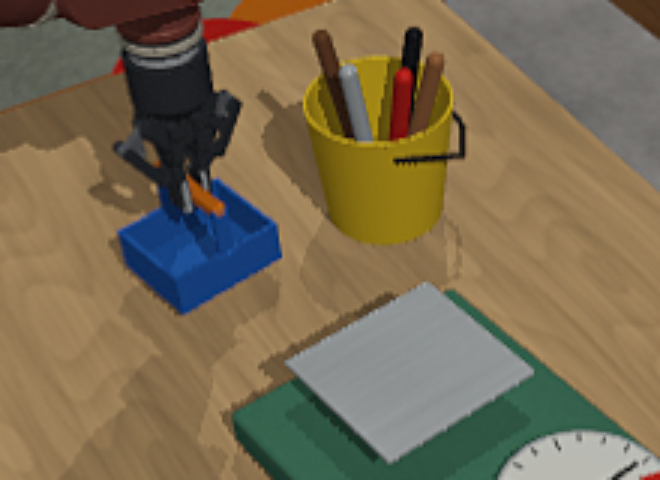

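drive_tool --commands "0 0 0 -0.7 0;0 0 0 -1 0;0 0 0 -1 0;0 -0.2 0 -0.7 0;0 -0.5 0 -0.4 0;0 -0.7 0 0 0;0 -0.9 0 0 0;0 -0.9 0 0 0"

```text
time: 5.2
tool_pos: [0.5226, 0.2643, 0.2112]
tool_rot: [-0.001, 0.637, 0.771, -0.002]
contact_force: [0.2, -0.0, -4.6]
gripper_width: 0.148
```

drive_tool --commands "0 -1 0 0 0;0 -1 0.1 0 1;0 -1 0.1 0 1.3;0 -1 0.1 0 1;0 -1 0.1 0 0;0 -0.9 0.1 0 0;0 -0.6 0.04 0 0;0 -0.3 0 0 0"

```text
time: 6.2
tool_pos: [0.5709, 0.0666, 0.2123]
tool_rot: [-0.001, 0.659, 0.752, -0.001]
contact_force: [0.1, 0.1, -5.7]
gripper_width: 0.151
```

Run:
```python
from h import *
need(.573,.070,.159,7.6); 
for n in("top","side"):
    im=shot(n,n+"3"); H=hsv(im); h,s,v=[H[...,i].astype(int) for i in range(3)]
    z=manip.state()['tool_pos'][2]-.0736
    print(n,[(rect(n,c,z+.045),c.reshape(-1,2).mean(0)) for c in blobs((h>105)&(h<125)&(s>150),50)[:3]])
    print(n,[(rect(n,c,z+.1),c.reshape(-1,2).mean(0)) for c in blobs((h>5)&(h<18)&(s>200)&(v>130),10)[:6]])
im=cv2.imread("pics/side3.png")[60:280,130:400]
cv2.imwrite("pics/side3c.png",cv2.resize(im,None,fx=2.5,fy=2.5))
```

```text
t 6.2 tcp [0.5709 0.0666 0.2123] yaw_y 7.5 tilt [-0.002  0.   ] w 0.151 F [ 0.1  0.1 -5.7] j [-0.01 -0.05  1.75  0.    1.45 -0.14]
units [0.1  0.09 1.78] turn -0.1
top [(array([532.2,  86. ,  50. ,  51.5,   7.3]), array([218.01315789, 206.01315789]))]
top []
side [(array([557.4,  61.8, 140.7, 161.4,   7.3]), array([234.81382979, 159.21808511]))]
side [(array([570.4,  38.1,  12.7,  58.1,   5.2]), array([240.2       , 144.51428571]))]
```

View pics/side3c.png

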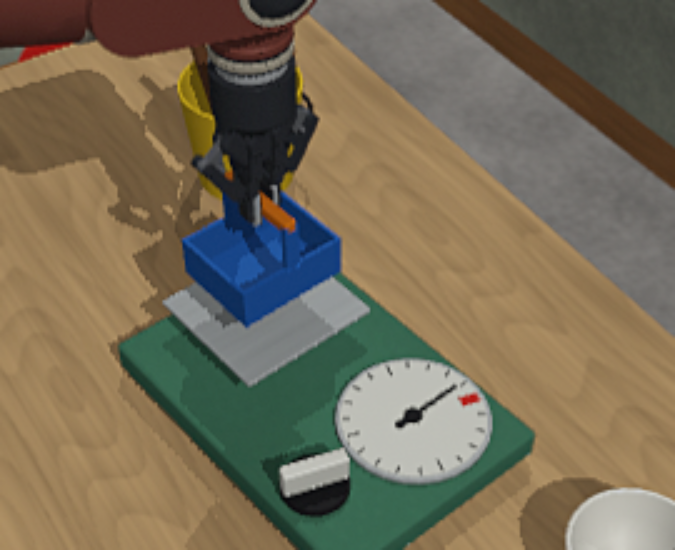

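drive_tool --commands "0 0.1 0.09 0.3 0;0 0 0 0.4 0;0 0 0 0.4 0;0 0 0 0.3 0;0 0 0 0.2 0;0 0 0 0.1 0;0 0 0 0.1 0;0 0 0 0.1 0"

```text
time: 7.3
tool_pos: [0.5742, 0.0713, 0.157]
tool_rot: [0.0, 0.659, 0.753, 0.0]
contact_force: [-0.6, -0.3, -3.3]
gripper_width: 0.148
```

drive_tool --commands "0 0 0 0.05 0;0 0 0 0.05 0;0 0 0 0 0;0 0 0 0 0;30 0 0 0 0;85 0 0 0 0;85 0 0 0 0;85 0 0 0 0"

```text
time: 8.3
tool_pos: [0.5738, 0.0714, 0.1534]
tool_rot: [0.0, 0.659, 0.753, 0.0]
contact_force: [-0.1, -0.6, 0.7]
gripper_width: 0.964
```

Run:
```python
from h import *
need(.573,.070,.24,7.6); shot("side","side4")
cv2.imwrite("pics/side4c.png",cv2.resize(cv2.imread("pics/side4.png")[60:280,130:400],None,fx=2.5,fy=2.5))
```

```text
t 8.3 tcp [0.5738 0.0714 0.1534] yaw_y 7.6 tilt [0. 0.] w 0.964 F [-0.1 -0.6  0.7] j [-0.    0.    1.8   0.    1.34 -0.14]
units [-0.04 -0.03 -2.89] turn 0.0
```

View pics/side4c.png

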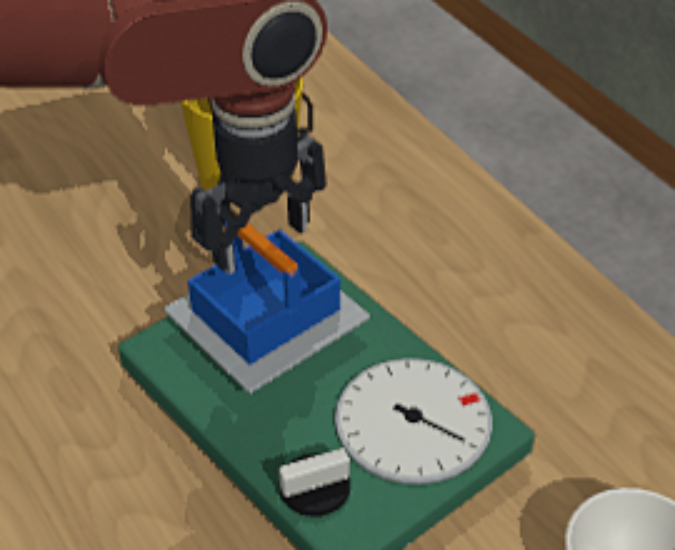

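The basket stands centred and upright on the pan. In the crop the pointer tip has swung to about (465,440), clockwise of the red mark at (469,398). I'll lift clear while turning the jaws toward the knob bar.

drive_tool --commands "85 0 0 -0.8 0;85 0 0 -1 -10.1;85 0 0 -1 -10.1;85 0 0 -0.2 -10.1;85 0 0 0 -10.1;85 0 0 0 -10.1;85 0 0 0 -10.1;85 0 0 0 -10.1"

```text
time: 9.35
tool_pos: [0.5737, 0.0714, 0.2433]
tool_rot: [-0.0, 0.099, 0.995, -0.0]
contact_force: [-0.5, 0.2, -0.7]
gripper_width: 0.996
```

```bash
cat >> h.py <<'E'
PAN=np.array([.5728,.0700]); YAW=np.radians(7.6)
def sc(x,y): c,s=np.cos(YAW),np.sin(YAW); return PAN+np.array([c*x-s*(y-95e-3),s*x+c*(y-95e-3)])
DIAL=sc(.035,-.095); KNOB=sc(-.092,-.095)
def read(n,name):
    """angles (deg, ccw from scale x) of red mark and pointer, from camera n, on a rectified 0.25 mm/px dial view"""
    im=shot(n,name); N=640; k=.00025
    j,i=np.meshgrid(np.arange(N),np.arange(N)); X=DIAL[0]+(N/2-i)*k; Y=DIAL[1]+(N/2-j)*k
    uv=project(n,np.c_[X.ravel(),Y.ravel(),np.full(N*N,.054)]).astype(np.float32).reshape(N,N,2)
    w=cv2.remap(im,uv[...,0],uv[...,1],cv2.INTER_LINEAR); cv2.imwrite(f"pics/{name}d.png",cv2.cvtColor(w,cv2.COLOR_RGB2BGR))
    H=hsv(w); r=np.hypot(X-DIAL[0],Y-DIAL[1]); a=np.arctan2(Y-DIAL[1],X-DIAL[0])-YAW
    s,v=H[...,1].astype(int),H[...,2].astype(int); red=((H[...,0]<8)|(H[...,0]>170))&(s>110)&(r<.072)
    for lab,m in(("red",red),("ptr",(v<110)&(s<90)&(r>.03)&(r<.052))):
        if m.sum()>30: print(n,lab,"ang",round(float(np.degrees(np.angle(np.exp(1j*a[m]).mean()))),1),"R",round(float(abs(np.exp(1j*a[m]).mean())),3),"r",round(float(r[m].mean()*1e3),1),int(m.sum()))
        else: print(n,lab,"none")
E
python3 - <<'E'
from h import *
print(DIAL,KNOB,project("top",[[*DIAL,.054]]))
need(*KNOB,.12,78.5); read("top","top5"); read("side","side5")
a=[cv2.imread(f"pics/{n}5d.png") for n in("top","side")]; cv2.imwrite("pics/d5.png",cv2.resize(np.hstack(a),(800,400)))
E
```

```text
[ 0.63262126 -0.11370198] [ 0.50673688 -0.13049854] [[299.128325   170.73009358]]
t 9.35 tcp [0.5737 0.0714 0.2433] yaw_y 78.7 tilt [-0. -0.] w 0.996 F [-0.5  0.2 -0.7] j [-0.   -0.07  1.71 -0.    1.5  -1.38]
units [ 0.87 -7.04  4.11] turn 0.2
top red ang -18.4 R 0.999 r 61.0 3569
top ptr ang -72.0 R 0.999 r 41.0 1468
side red ang -18.8 R 0.999 r 60.0 3145
side ptr ang -72.5 R 0.999 r 41.1 1515
```

View pics/d5.png

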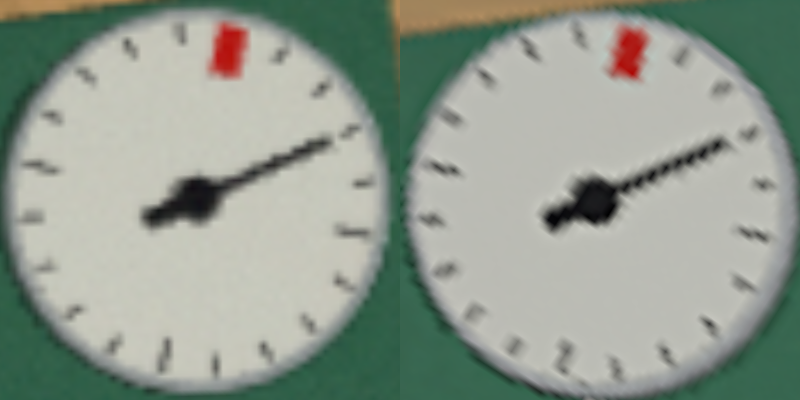

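Both views agree. The mark is at about -18.6° and the pointer at about -72.3°, so the knob must turn about 53.6° clockwise. Next I'll go above the knob.

drive_tool --commands "85 0.11 -0.88 0 0;85 0.11 -0.88 0 0;85 0.11 -0.88 0 0;85 0.11 -0.88 0 0;85 0.11 -0.88 0 0;85 0.11 -0.88 0 0;85 0.11 -0.88 0.5 0;85 0.1 -0.88 1 0"

```text
time: 10.45
tool_pos: [0.5062, -0.1315, 0.1997]
tool_rot: [0.002, 0.103, 0.995, -0.001]
contact_force: [0.4, 0.4, 0.2]
gripper_width: 0.998
```

Run:
```python
from h import *
need(*KNOB,.06,79.0)
shot("side","side6"); cv2.imwrite("pics/side6c.png",cv2.resize(cv2.imread("pics/side6.png")[60:300,130:400],None,fx=2.5,fy=2.5))
```

```text
t 10.45 tcp [ 0.5062 -0.1315  0.1997] yaw_y 78.1 tilt [ 0.004 -0.002] w 0.998 F [0.4 0.4 0.2] j [-0.4  -0.18  1.88 -0.    1.43 -1.76]
units [0.01 0.04 4.66] turn -0.9
```

View pics/side6c.png

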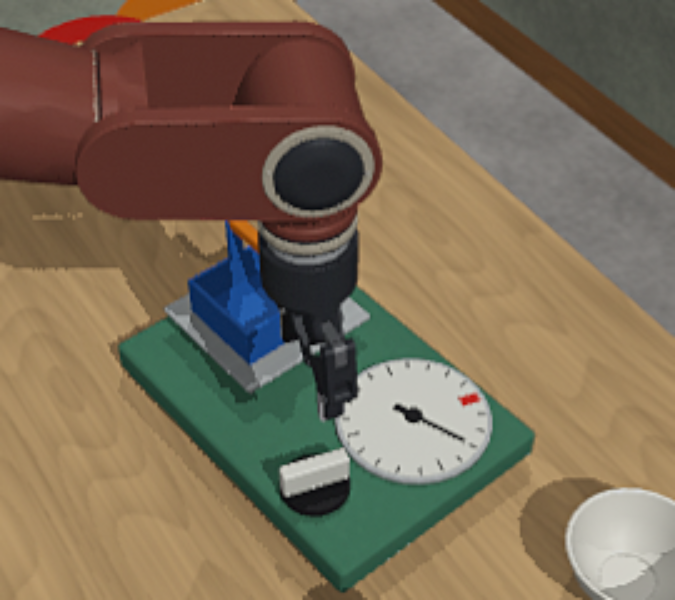

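The gripper is above the knob bar (crop 315,470) and the side camera still sees the dial. I'll descend and grip.

drive_tool --commands "85 0 0 0.8 -0.5;85 0 0.04 0.8 0;85 0 0 0.8 0;85 0 0 0.8 0;85 0 0 0.6 0;85 0 0 0.4 0;85 0 0 0.2 0;85 0 0 0 0"

```text
time: 11.5
tool_pos: [0.5058, -0.129, 0.0664]
tool_rot: [-0.0, 0.098, 0.995, 0.0]
contact_force: [0.3, 0.3, -0.3]
gripper_width: 0.997
```

Run:
```python
from h import *
need(*KNOB,.06,79.0)
```

```text
t 11.5 tcp [ 0.5058 -0.129   0.0664] yaw_y 78.8 tilt [-0.  0.] w 0.997 F [ 0.3  0.3 -0.3] j [-0.39 -0.03  1.99  0.    1.18 -1.77]
units [-0.04 -0.04  0.21] turn -0.2
```

drive_tool --commands "85 -0.04 -0.04 0.2 0;85 0 0 0 0;0 0 0 0 0;0 0 0 0 0;0 0 0 0 0;0 0 0 0 0;0 0 0 0 0;0 0 0 0 0"

```text
time: 12.5
tool_pos: [0.5069, -0.1286, 0.0607]
tool_rot: [0.0, 0.097, 0.995, 0.002]
contact_force: [-0.6, 6.0, 3.7]
gripper_width: 0.173
```

drive_tool --commands "0 0 0 0 4;0 0 0 0 8;0 0 0 0 9;0 0 0 0 9;0 0 0 0 9;0 0 0 0 6;0 0 0 0 3;0 0 0 0 0"

```text
time: 13.5
tool_pos: [0.5073, -0.1279, 0.0607]
tool_rot: [-0.001, 0.494, 0.869, 0.003]
contact_force: [2.4, 10.4, 2.7]
gripper_width: 0.173
```

Run:
```python
from h import *
need(*KNOB,.06,79.0-53.6); read("side","side7"); read("top","top7")
```

```text
t 13.5 tcp [ 0.5073 -0.1279  0.0607] yaw_y 30.8 tilt [0.001 0.005] w 0.173 F [ 2.4 10.4  2.7] j [-0.39 -0.02  1.99  0.01  1.17 -0.93]
units [-0.06 -0.06  0.02] turn 5.4
side red ang -67.0 R 0.999 r 60.1 3141
side ptr ang -72.5 R 1.0 r 40.7 1315
top red ang -148.2 R 0.784 r 60.0 17435
top ptr ang -130.0 R 0.629 r 44.0 3200
```

drive_tool --commands "0 0.04 0.02 0 2;0 0.03 0.02 0 2;0 0 0 0 1.5;0 0 0 0 0;0 0 0 0 0;0 0 0 0 0;0 0 0 0 0;0 0 0 0 0"

```text
time: 14.6
tool_pos: [0.5075, -0.1278, 0.0608]
tool_rot: [0.001, 0.535, 0.845, 0.001]
contact_force: [4.3, 3.9, 1.0]
gripper_width: 0.177
```

Run:
```python
from h import *
need(*KNOB,.06,79.0-53.6); read("side","side8")
```

```text
t 14.6 tcp [ 0.5075 -0.1278  0.0608] yaw_y 25.3 tilt [0.002 0.001] w 0.177 F [4.3 3.9 1. ] j [-0.39 -0.02  1.99  0.    1.17 -0.83]
units [-0.07 -0.06  0.03] turn -0.1
side red ang -72.6 R 0.999 r 60.0 3156
side ptr ang -72.4 R 1.0 r 40.4 1275
```

On target: mark -72.6° against pointer -72.4°. I'll release and lift straight up.

drive_tool --commands "25 0 0 0 0;40 0 0 0 0;85 0 0 0 0;85 0 0 0 0;85 0 0 0 0;85 0 0 -0.5 0;85 0 0 -1 0;85 0 0 -1 0"

```text
time: 15.65
tool_pos: [0.5068, -0.1281, 0.1372]
tool_rot: [0.0, 0.535, 0.845, 0.0]
contact_force: [0.4, -0.7, -0.6]
gripper_width: 0.997
```

drive_tool --commands "85 0 0 -1 0;85 0 0 -1 0;85 0 0 -1 0;85 0 0 -0.5 0;85 0 0 0 0;85 0 0 0 0;85 0 0 0 0;85 0 0 0 0"

```text
time: 16.65
tool_pos: [0.5062, -0.1278, 0.2392]
tool_rot: [-0.001, 0.535, 0.845, -0.0]
contact_force: [-0.5, -0.3, -0.6]
gripper_width: 0.998
```

Run:
```python
from h import *
need(*KNOB,.06,79.0-53.6); read("side","side9"); read("top","top9")
im=cv2.imread("pics/side9.png"); H=hsv(im[...,::-1].copy()); h,s,v=[H[...,i].astype(int) for i in range(3)]
cv2.imwrite("pics/side9c.png",cv2.resize(im[60:300,130:400],None,fx=2.5,fy=2.5))
```

```text
t 16.65 tcp [ 0.5062 -0.1278  0.2392] yaw_y 25.3 tilt [-0.002  0.001] w 0.998 F [-0.5 -0.3 -0.6] j [-0.39 -0.2   1.84  0.    1.5  -0.83]
units [-0.1  -0.01  5.97] turn -0.1
side red ang -72.6 R 0.999 r 60.0 3153
side ptr ang -72.4 R 1.0 r 40.4 1252
top red ang -113.2 R 0.915 r 63.5 20292
top ptr ang -142.5 R 0.87 r 44.0 17063
```

View pics/side9c.png

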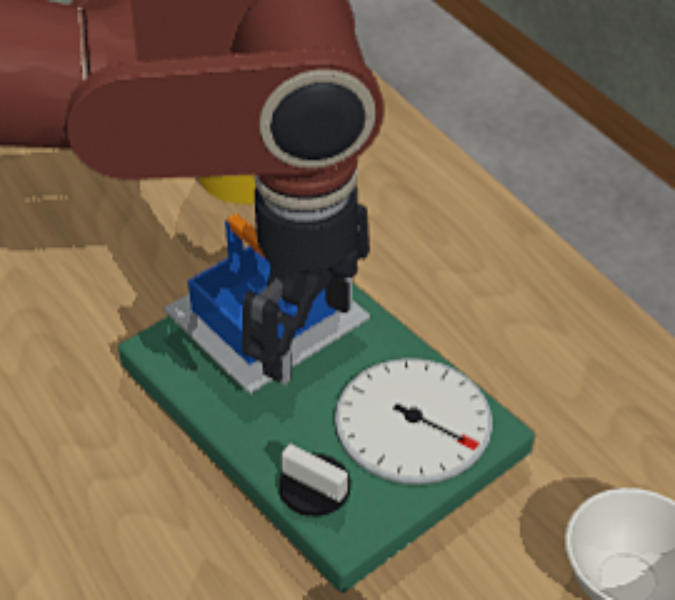

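The pointer tip lies on the red mark at crop (468,441), the basket stands on the pan, and the gripper is clear of everything. I'll hand in.

```bash
python3 -c "
from plant import manip
print(manip.job_done())"
```

```text
the job is handed in; nothing more can be done
None
```

I set the basket upright in the middle of the pan and let go. I then turned the tare knob clockwise until the pointer tip lay on the red mark, released it, lifted clear and handed the job in at about 16.7 s. No verdict is reported at hand-in.

- **Dial:** after release, the side camera read the mark at -72.6° and the pointer at -72.4°. That is about 0.2 mm at the tip, against the 6 mm limit.
- **Pan:** from the pointer swing, the pan sank about 10 mm under the basket. Lowering stayed gentle, with no sign of coming near the stop.
- **Basket:** it was released within about 2 mm of the measured pan middle. In the last picture it still stood upright there, partly hidden by the gripper, so I did not measure its position again.
- **Top camera:** its last dial reading failed because the red arm covered the dial, so the final dial check rests on the side view alone. The two views had agreed to within 0.5° before the knob was turned.
- **Bystanders:** the arm's path stayed clear of the jar, bowl and bucket. I did not measure their positions again at the end.

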